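# Hold the sample mill's lid at the pulse mark

## Task

Close the coffee sample mill and pulse it: pick up its lid by the orange wing grip and set it straight down with its two lugs in the mill's two slots (wing in line with the white marks) until its rim lies flush on the deck, then twist it clockwise, seen from above, half-way to the lock, so that the wing points at the green marks, and do not let it run on into the latch at the red marks. The ring under the lid is sprung and turns the lid back when it is let go, so finish while still gripping the lid, holding it still and flush at the green marks. Leave the cups and other things on the table standing where they are.

Things in the scene. Friction and masses are not known exactly. Their poses are not given: they have to be found in the camera images.
- mill: coffee sample mill, fixed: round aluminium housing 120 mm across, flat black deck 130 mm above the table; origin at the centre of its underside, z up. Two slots for the lid's lugs break the lip of its mouth, towards its +x and -x; white marks on the deck show them. Under the lip the lugs run clockwise only (seen from above); a stop bars the other way
- mill_mouth (a point): centre of the mill's round mouth at deck height (130 mm up), axes as the mill's. Mouth 67 mm across, lip 12 mm thick; each slot is 16 mm wide at the mouth's edge and reaches out to 40 mm from the axis
- green_mark (a point): one of the two green marks on the deck (half a turn apart), 54 mm from the mill's axis, 44 degrees (0.77 rad) clockwise of a white mark, seen from above: where the wing must point at the end
- red_mark (a point): one of the two red marks on the deck, 54 mm from the axis, 88 degrees clockwise of a white mark: the lock. From about 64 degrees of twist two sprung balls resist and then click
- lid: loose lid, about 0.14 kg, standing upright; origin at the centre of its underside, x along the wing, z up. Plug 62 mm across, 20 mm high; at its foot two lugs in line with the wing, 8 mm wide, 5 high, out to 38 mm from the axis. Rim 96 mm across, 20 to 24 mm up, rests on the deck when home (origin 20 mm below deck). Dome to 40 mm, wing to 72 mm. A half turn of the lid makes no difference
- lid_grip (a point): where to grip: on the lid's axis in the orange wing, 60 mm above the lid's origin (40 mm above the deck when home); axes as the lid's. Wing 60 mm long (x), 16 mm thick (y), 32 mm high: 12 mm above this point, 20 mm below it down to the dome
- pulse_ring (a joint): turn of the sprung interlock ring, rad, 0 at rest, growing as the lid turns clockwise. The lugs meet it 0.125 rad past the middle of the slots, so it reads the lid's turn from the white marks less 0.125: 0.645 at the green marks, 1.45 at its end. Its spring pushes back with 0.05 N m at rest, 0.13 N m at the green marks
- cup_mid: white paper cupping cup full of coffee beans, 84 mm wide at the rim, 75 mm high, standing between the mill's and the lid's places; origin at the centre of its underside
- cup_right: the same kind of cup with beans, beyond the middle, on the right as the robot sees it
- cup_empty: the same kind of cup, empty, beyond the middle, on the left
- spoon_jar: black jar 72 mm wide, 95 mm high, with three steel spoons standing in it up to about 190 mm; origin at the centre of its underside
- bean_jar: closed jar of beans, 68 mm wide, 120 mm high; origin at the centre of its underside
- bench_brush: small flat brush, about 0.2 m long, lying nearest the robot
- cupping_spoon: steel spoon 150 mm long, lying beyond the middle between the two cups
There are look-alikes about, which are no part of the job. Leave any blue or purple look-alike of the mill alone.

How it is judged (in metres and radians):
On the way:
1. the lid sits flush in the mill with its lugs in the slots, not yet twisted (z of lid in the frame of mill below 0.114 m and horizontal distance between lid and mill_mouth below 0.005 m and angle between lid's own z axis and vertical below 0.06 rad and angle between the x axis of lid and the x axis of mill, either way round below 0.25 rad and value of joint pulse_ring below 0.15 rad), for 0.05 s.
At the end, for the whole second after the job is handed in: Lid flush in the mill (within 4 mm of home, 5 mm of the axis, 0.06 rad of level), twisted 0.56 to 0.98 rad clockwise from the slots (green mark 0.77), sprung ring reading 0.40 to 0.90, lid still (under 0.15 rad/s) and still gripped by the fingers (over 2 N) (z of lid in the frame of mill below 0.114 m and horizontal distance between lid and mill_mouth below 0.005 m and angle between lid's own z axis and vertical below 0.06 rad and angle between the x axis of lid and the x axis of mill, either way round between 0.56 and 0.98 rad and value of joint pulse_ring between 0.4 and 0.9 rad and angular speed of lid below 0.15 rad/s and contact force between the fingers and lid above 2 N); the arm keeps its last pose, push and grip.
It fails at once if the lid is twisted on into the latch (ring beyond 1.10 rad) (value of joint pulse_ring above 1.1 rad).
It fails at once if a bystander is pushed away (over 30 mm) (distance of any of cup_mid, cup_right, cup_empty, spoon_jar, bean_jar, bench_brush, cupping_spoon from where it was at the start of the episode above 0.03 m).
It fails at once if a cup or jar is tipped (over 0.35 rad) (angle between any of cup_mid, cup_right, cup_empty, spoon_jar, bean_jar's own z axis and vertical above 0.35 rad).
It also fails if it takes over 51 s, if anything falls off the work surface, if the arm or the gripper's body presses on something with over 40 N, if the wrist force passes 120 N, or if a joint passes its speed limit or range.

## Robot

A 7-joint arm with a two-finger parallel gripper is mounted at the origin on the work surface. World frame = base frame: x ahead of the robot, y to its left, z up, the work surface at z = 0. Lengths are in m, angles in degrees, forces in N, time in s.
With the tool pointing down it reaches from about 0.425 to 0.875 m from the base axis. Payload 9.9 kg.
Tool frame: the origin (TCP) lies on the centre line of the jaws, within the pads' length; the fingertips stand 11 mm ahead of it and the grasp point (between the pads) lies 8 mm behind it; z points along the fingers, y is the direction in which the jaws open and shut (so a half turn about z gives the same grasp; the last joint's range is limited). The gripper opens to 85 mm and grips with 20 to 120 N. Pads are 22 mm wide; open, the fingers measure 114 mm over their backs; the gripper's body (76 mm by 85 mm) begins 54 mm behind the grasp point. The pads swing forward as they close: fully open they stand 13 mm farther back than shut.
Start: joints at [-76.65, 32.985, 1.427, 82.34, -0.859, 64.687, -3.237], TCP at [0.21, 0.641, 0.242] pointing down, gripper open.
Joint ranges: [-157.87, 157.87], [-19.46, 123.44], [-87.15, 90], [11.01, 140.99], [-62.26, 242.26], [9.8, 113.94], [-161.44, 161.44]. Speed limits (degrees/s): [127.2, 127.2, 172.46, 172.46, 180, 180, 180].

## Interface

Orientations are given as [roll, pitch, yaw] about the fixed x, y, z axes, in that order (R = Rz(yaw) Ry(pitch) Rx(roll)).
In Python, from cell import robot gives the robot as it stands.
- The arm moves only by the tool servo_tool, never from a script. Its argument "commands" is one flat list of numbers, 7 for each row, row after row: the turn, a rotation vector about the world's x, y, z each as a share of pi/4 rad, from -1 to 1, then the shift along the world's x, y, z each as a share of 0.04 m, from -1 to 1, then the gripper command: -1 is fully open, 1 is shut, values between are in proportion. In form: [rx, ry, rz, dx, dy, dz, jaw, rx, ry, rz, dx, dy, dz, jaw, ...]. A call has 1 to 12 rows; each row shifts and turns the commanded pose from where the row before left it; what a row does not reach is not made up. A row lasts 1/10 s, in which the tool goes at most 50 mm and 8.59 degrees, less where a joint would pass 70% of its speed; a pose out of reach is approached as far as the arm can. A call with a number of a shift or a turn outside -1 to 1 is refused whole. A call with a gripper value outside its range is refused whole. The fingers move at their own pace and stop on an object; the grip force is fixed at half the most. Time passes only in rows, so rows that do not move let the fingers close. It gives the time, the measured TCP pose, the force and the opening at its end, in the units of the state.
- robot.sense(): the state, without advancing time (a new reading comes with each control period).
- robot.grab_frame(name): name is "scene" or "top" or "wrist"; returns the picture (400x640x3 uint8, red, green, blue); there is no depth.
- robot.camera_model(name): a dict with "fx", "fy", "cx", "cy" (pixels), "eye" and "orientation" of the camera in the world; the wrist camera has in their place "tool_from_camera" (4x4, takes a point from camera to tool coordinates, whose origin is the TCP and whose axes are the flange's). Camera axes: x right, y up, looking along -z (the intrinsics and any distortion apply to the point x, -y, -z); pixel columns grow to the right and rows downward; lengths in m; the calibration is good to about 2 mm. A picture is of the moment at which its call begins: read the wrist's pose just before it. camera_model takes no time and is no camera call.
- robot.close_job(): hands the job in, once; it reports no verdict.
The state is a dict: "time": time; "q": joint angles; "joint_velocities": joint speeds; "effort": joint torques, N m; "position": TCP position; "tcp_rot": TCP orientation; "ft_force": force on the tool from outside, world axes, zero at the start; "torque": the same for the moment, N m; "opening": finger opening in m.
Only numpy, scipy, OpenCV 4.12 (cv2) and the standard library are available. Lean on these libraries where they do the work, as an engineer would, in place of code of your own. Each camera call takes 0.05 s, during which the arm holds its last target.

## Working session

There is one attempt and no reset: what is moved stays moved. The work goes in short steps, Python scripts to look and compute and a tool call to move; the robot and the scene stay as the last step left them, time stands still between calls to the robot, and variables do not carry over. Pictures are saved under pics/ and viewed, and the job is handed in when it is done.

Besides the shell and the picture viewer there is one more tool, called after "Emit:" as a command line: name --argument value ..., lists and objects as JSON in quotes. servo_tool: Moves the arm, as the interface text tells. Its arguments: {"type":"object","properties":{"commands":{"type":"array"}},"required":["commands"]}

```bash
mkdir -p pics; ls; python3 - <<'E'
from cell import robot
import cv2
for n in("scene","top","wrist"):
    im=robot.grab_frame(n); cv2.imwrite(f"pics/{n}0.png",im[:,:,::-1]); print(n,robot.camera_model(n))
print(robot.sense())
E
```

```text
pics
scene {'fx': 365.07397135522524, 'fy': 365.07397135522524, 'cx': 321.25768732568105, 'cy': 199.8294245568676, 'eye': array([1.09885731, 0.48704179, 0.87068048]), 'orientation': array([ 43.65848113,   0.19433614, 130.286457  ])}
top {'fx': 422.44542276593904, 'fy': 422.44542276593904, 'cx': 315.9840763812288, 'cy': 196.5723976153328, 'eye': array([ 0.29589525, -0.00341519,  1.19635954]), 'orientation': array([ 11.80091733,  -0.2893568 , -89.59377467])}
wrist {'fx': 318.5978043803698, 'fy': 318.5978043803698, 'cx': 316.014138201747, 'cy': 198.1090509439827, 'tool_from_camera': array([[-1.09224599e-04,  9.58424644e-01,  2.85345736e-01,
         7.26998231e-02],
       [ 9.99999897e-01,  2.30109381e-04, -3.90115917e-04,
        -7.03756590e-04],
       [-4.39557439e-04,  2.85345664e-01, -9.58424571e-01,
        -1.31758196e-01],
       [ 0.00000000e+00,  0.00000000e+00,  0.00000000e+00,
         1.00000000e+00]])}
{'time': 0.15, 'q': array([-76.65061341,  33.0229675 ,   1.42306181,  82.37432544,
        -0.86052614,  64.68644173,  -3.23686025]), 'joint_velocities': array([-0.09236525, -0.09919931,  0.07097753, -0.09271607,  0.02783684,
       -0.10879195,  0.03349724]), 'effort': array([ 2.92097386e-03, -7.66263342e+01,  2.25289553e+00, -2.86184138e+01,
        1.56501046e-02,  9.93286172e-03,  1.08983551e-05]), 'position': array([0.21015096, 0.64111311, 0.24163078]), 'tcp_rot': array([-1.79926838e+02,  2.18800484e-03,  1.61851561e+02]), 'ft_force': array([ 0.36497312, -0.1571492 , -0.59756488]), 'torque': array([0.02650765, 0.0299545 , 0.04111813]), 'opening': 0.08516314774283493}
```

View pics/scene0.png

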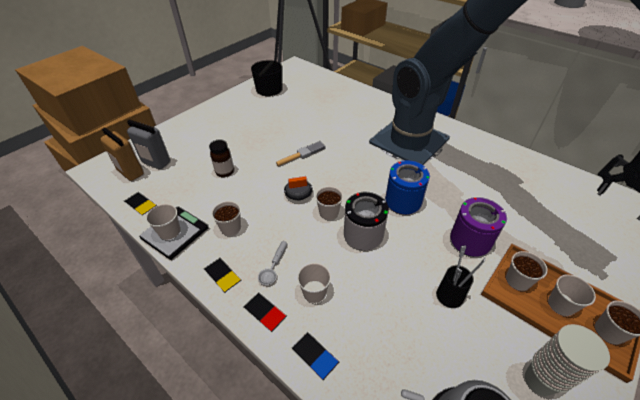

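View pics/top0.png

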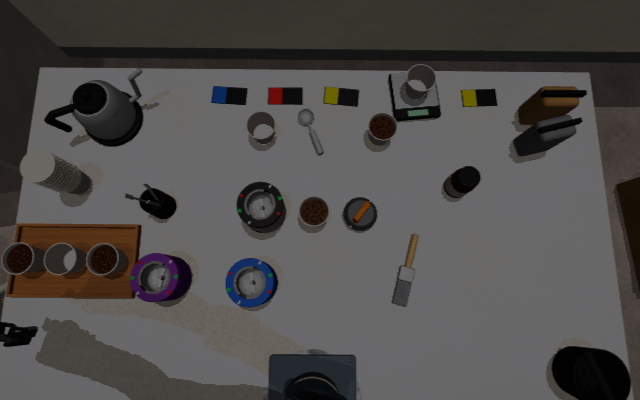

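View pics/wrist0.png

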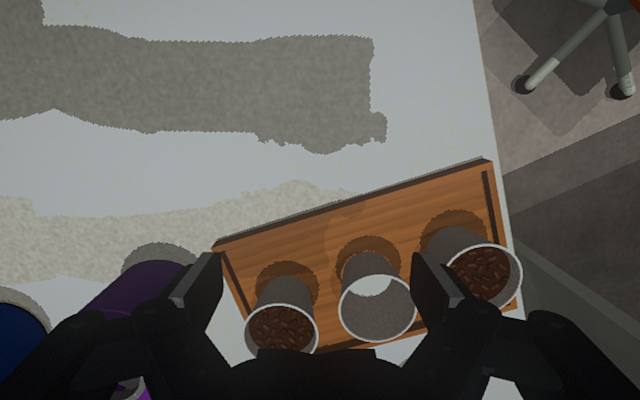

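Candidates for the mill are top (261,207), grey with a black deck; top (251,282), blue; and top (160,277), purple. I choose the grey one. The only orange wing is the lid at top (361,213). Next I check both in close crops.

```bash
python3 - <<'E'
import cv2
t=cv2.imread("pics/top0.png"); s=cv2.imread("pics/scene0.png")
a=cv2.resize(t[170:250,220:400],None,fx=4.4,fy=4.4,interpolation=cv2.INTER_CUBIC)
cv2.imwrite("pics/c1.png",cv2.convertScaleAbs(a,alpha=2))
a=cv2.resize(s[165:255,270:400],None,fx=6,fy=6,interpolation=cv2.INTER_CUBIC)
cv2.imwrite("pics/c2.png",cv2.convertScaleAbs(a,alpha=1.5))
E
```

```text
(no output)
```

View pics/c1.png

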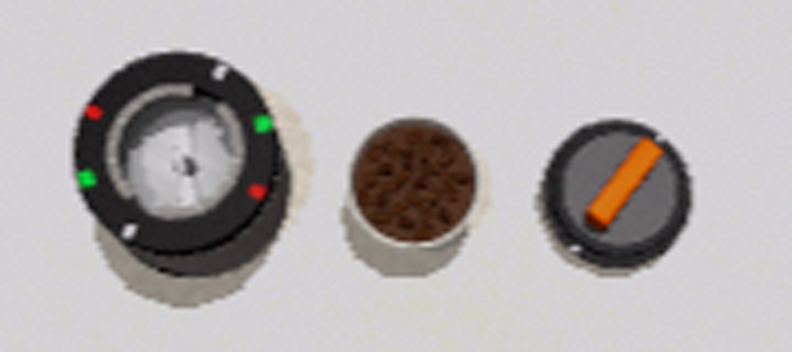

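View pics/c2.png

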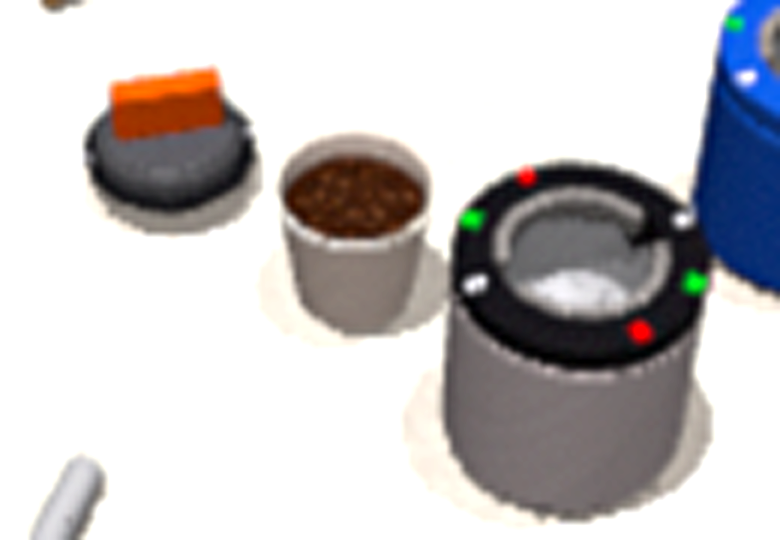

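```bash
cat > h.py <<'E'
import numpy as np
from scipy.spatial.transform import Rotation as R
from cell import robot
def cam(n,st=None):
    m=robot.camera_model(n)
    if n!="wrist":
        return m,np.array(m["eye"]),R.from_euler("xyz",m["orientation"],degrees=True).as_matrix()
    st=st or robot.sense()
    T=np.array(m["tool_from_camera"]); Rt=R.from_euler("xyz",st["tcp_rot"],degrees=True).as_matrix()
    return m,st["position"]+Rt@T[:3,3],Rt@T[:3,:3]
def onplane(n,px,z,st=None):
    m,e,Rc=cam(n,st); px=np.atleast_2d(px)
    d=np.c_[(px[:,0]-m["cx"])/m["fx"],-(px[:,1]-m["cy"])/m["fy"],-np.ones(len(px))]@Rc.T
    return e+d*((z-e[2])/d[:,2])[:,None]
def proj(n,P,st=None):
    m,e,Rc=cam(n,st); c=(np.atleast_2d(P)-e)@Rc
    return np.c_[m["cx"]+m["fx"]*c[:,0]/-c[:,2],m["cy"]-m["fy"]*c[:,1]/-c[:,2]]
def crop(px,f,x0,y0): return (np.array(px,float)+.5)/f-.5+[x0,y0]
def yawof(a,b):
    d=a-b; return np.degrees(np.arctan2(d[1],d[0]))
E
python3 - <<'E'
from h import *
np.set_printoptions(precision=4,suppress=True)
for n,w,g,r,f,x,y in(("top",[(221,72),(129,231)],[(263,123),(87,178)],[(258,191),(94,111)],4.4,220,170),("scene",[(683,219),(475,284)],[(695,283),(471,217)],[(641,331),(527,177)],6,270,165)):
    for k in(w,g,r):
        p=onplane(n,crop(k,f,x,y),.13); print(n,p[:,:2].mean(0),np.linalg.norm(p[0]-p[1]),yawof(p[0],p[1]))
p=onplane("top",crop([(651,147),(597,218)],4.4,220,170),.072);print(p.mean(0),np.linalg.norm(p[0]-p[1]),yawof(p[0],p[1]))
# scene wing top edge front: corners
p=onplane("scene",crop([(218,70),(110,85)],6,270,165),.072);print(p.mean(0),np.linalg.norm(p[0]-p[1]),yawof(p[0],p[1]))
E
```

```text
top [0.4984 0.1377] 0.10740857665038862 -27.982056579336636
top [0.4986 0.1378] 0.10689720573154533 -71.74071852968132
top [0.4983 0.1376] 0.10791795356239249 -115.66435832756463
scene [0.5005 0.1393] 0.10677147882950687 152.42821883969788
scene [0.4994 0.1391] 0.1076627414710574 107.59190378354874
scene [0.5002 0.1401] 0.10569901216418885 64.9045264335533
[ 0.4919 -0.1305  0.072 ] 0.055884078213376605 -37.252923521259135
[ 0.4939 -0.1317  0.072 ] 0.0584598555170026 141.71094584394606
```

Emit:
servo_tool --commands '[0, 0, -0.055, 0.5, -0.4, 0.3, -1, 0, 0, -0.055, 0.75, -0.6, 0.3, -1, 0, 0, -0.055, 0.75, -0.6, 0.3, -1, 0, 0, -0.055, 0.75, -0.6, 0.3, -1, 0, 0, -0.055, 0.75, -0.6, 0.3, -1, 0, 0, -0.055, 0.75, -0.6, 0, -1, 0, 0, -0.055, 0.75, -0.6, 0, -1, 0, 0, -0.055, 0.75, -0.6, 0, -1, 0, 0, 0, 0.2, -0.9, 0, -1, 0, 0, 0, 0, -0.9, 0, -1, 0, 0, 0, 0, -0.9, 0, -1, 0, 0, 0, 0, -0.9, 0, -1]'

```text
time: 1.35
position: [0.4485, 0.3111, 0.3024]
tcp_rot: [-180.0, 0.0, 142.0]
ft_force: [1.3, -0.7, -0.4]
opening: 0.0854
```

Emit:
servo_tool --commands '[0, 0, 0, 0.3, -0.9, 0, -1, 0, 0, 0, 0.4, -0.9, 0, -1, 0, 0, 0, 0.4, -0.9, 0, -1, 0, 0, 0, 0.5, -0.9, 0, -1, 0, 0, 0, 0.5, -0.9, 0, -1, 0, 0, 0, 0.4, -0.7, 0, -1, 0, 0, 0, 0, 0, 0, -1, 0, 0, 0, 0, 0, 0, -1]'

```text
time: 2.15
position: [0.5483, 0.1042, 0.3023]
tcp_rot: [-180.0, -0.0, 141.9]
ft_force: [-0.0, 1.0, -0.3]
opening: 0.0855
```

```bash
python3 - <<'E'
from h import *
import cv2,json
st=robot.sense(); im=robot.grab_frame("wrist"); cv2.imwrite("pics/w1.png",im[:,:,::-1])
print(st["position"],st["tcp_rot"]); np.savez("w1.npz",p=st["position"],r=st["tcp_rot"])
E
```

```text
[0.54829931 0.10418532 0.30232574] [-1.79989173e+02 -1.08688029e-02  1.41882445e+02]
```

View pics/w1.png

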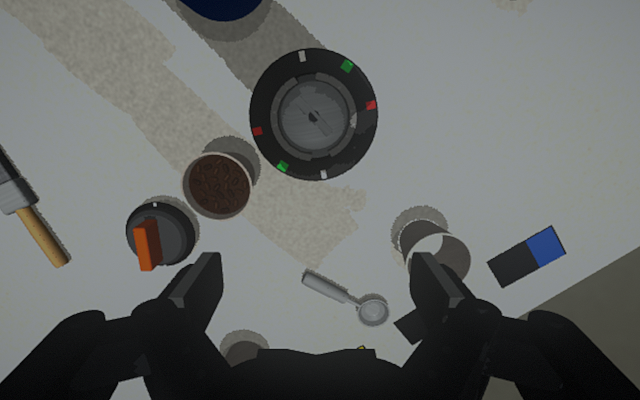

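The picture shows the grey mill with white marks at (302,56) and (323,174), green at (347,66) and (283,167), and red at (371,105) and (257,131). The lid's wing is at about (148,245).

```bash
python3 - <<'E'
from h import *
np.set_printoptions(precision=4,suppress=True)
d=np.load("w1.npz"); st=dict(position=d["p"],tcp_rot=d["r"])
for k in([(302.5,56.5),(323.5,174)],[(347,66),(283,166.5)],[(371,105),(257.5,131)]):
    p=onplane("wrist",k,.13,st); print(p[:,:2].mean(0),np.linalg.norm(p[0]-p[1]),yawof(p[1],p[0]))
import cv2
t=cv2.imread("pics/w1.png");cv2.imwrite("pics/c3.png",cv2.convertScaleAbs(cv2.resize(t[30:200,100:400],None,fx=2.6,fy=2.6,interpolation=cv2.INTER_CUBIC),alpha=1.8))
E
```

```text
[0.4999 0.1385] 0.10717591088945728 -27.81655475592897
[0.5001 0.1384] 0.10807226338593734 -71.4666394453533
[0.4999 0.1386] 0.1077777048363734 -115.59222785154768
```

View pics/c3.png

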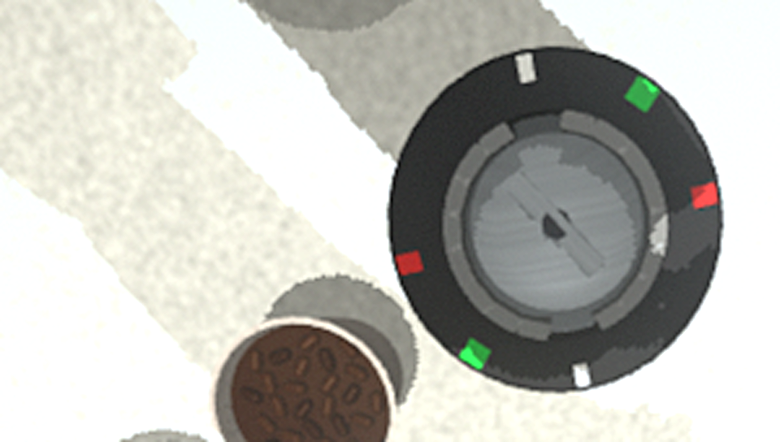

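Emit:
servo_tool --commands '[0, 0, 0, 0, -0.8, 0, -1, 0, 0, 0, 0, -0.9, 0, -1, 0, 0, 0, 0, -0.9, 0, -1, 0, 0, 0, 0, -0.9, 0, -1, 0, 0, 0, 0, -0.9, 0, -1, 0, 0, 0, -0.1, -0.9, 0, -1, 0, 0, 0, -0.1, -0.8, 0, -1, 0, 0, 0, 0, 0, 0, -1, 0, 0, 0, 0, 0, 0, -1]'

```text
time: 3.1
position: [0.5402, -0.1378, 0.3023]
tcp_rot: [180.0, -0.0, 142.1]
ft_force: [0.4, 0.7, 0.1]
opening: 0.0858
```

```bash
python3 - <<'E'
from h import *
import cv2,json
st=robot.sense(); im=robot.grab_frame("wrist"); cv2.imwrite("pics/w2.png",im[:,:,::-1])
print(st["position"],st["tcp_rot"]); np.savez("w2.npz",p=st["position"],r=st["tcp_rot"])
E
```

```text
[ 0.54020648 -0.13781943  0.30234617] [ 1.79967411e+02 -2.31138820e-02  1.42054928e+02]
```

View pics/w2.png

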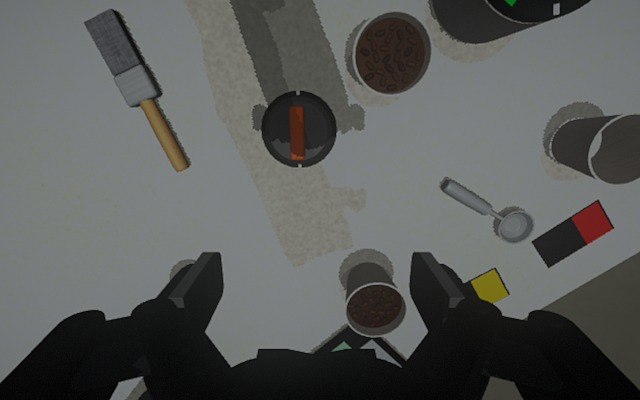

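```bash
python3 - <<'E'
import cv2
t=cv2.imread("pics/w2.png");cv2.imwrite("pics/c4.png",cv2.convertScaleAbs(cv2.resize(t[75:185,240:360],None,fx=5,fy=5,interpolation=cv2.INTER_CUBIC),alpha=2))
E
```

```text
(no output)
```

View pics/c4.png

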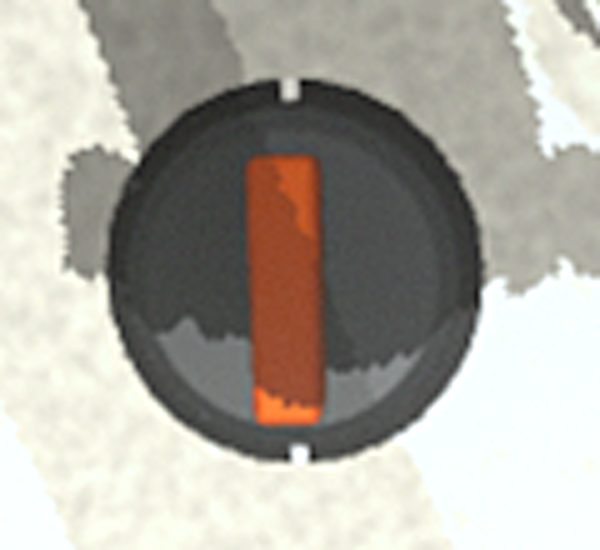

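```bash
python3 - <<'E'
from h import *
np.set_printoptions(precision=4,suppress=True)
d=np.load("w2.npz"); st=dict(position=d["p"],tcp_rot=d["r"])
for k,z in([(284,156),(290,425)],.072),([(290,90),(300,453)],.024),([(110,272),(481,268)],.022),([(295,78),(297,463)],.022):
    p=onplane("wrist",crop(k,5,240,75),z,st); print(p[:,:2].mean(0),np.linalg.norm(p[0]-p[1]),yawof(p[0],p[1]))
E
```

```text
[ 0.4951 -0.1301] 0.059148471088101735 142.37453259562815
[ 0.4948 -0.1307] 0.08984298670303939 142.76733799192448
[ 0.4935 -0.1297] 0.09404604006257611 -127.35060956786627
[ 0.4949 -0.1307] 0.09572841862884465 141.47081184295092
```

Emit:
servo_tool --commands '[0, 0, 0.001, -0.19, 0.03, -0.5, 0, 0, 0, 0.001, -0.19, 0.03, -0.7, 0, 0, 0, 0.001, -0.19, 0.03, -0.7, 0, 0, 0, 0.001, -0.19, 0.03, -0.7, 0, 0, 0, 0.001, -0.19, 0.03, -0.7, 0, 0, 0, 0.001, -0.19, 0.04, -0.7, 0, 0, 0, 0.001, 0, 0, -0.5, 0, 0, 0, 0, 0, 0, -0.3, 0, 0, 0, 0, 0, 0, 0, 0, 0, 0, 0, 0, 0, 0, 0]'

```text
time: 4.15
position: [0.4953, -0.1304, 0.1108]
tcp_rot: [180.0, 0.0, 142.4]
ft_force: [-0.2, -0.1, 0.2]
opening: 0.0426
```

```bash
python3 - <<'E'
from h import *
import cv2,json
st=robot.sense(); im=robot.grab_frame("wrist"); cv2.imwrite("pics/w3.png",im[:,:,::-1])
print(st["position"],st["tcp_rot"],st["opening"]); np.savez("w3.npz",p=st["position"],r=st["tcp_rot"])
E
```

```text
[ 0.4953281  -0.13041281  0.11079554] [1.79974921e+02 2.30506134e-02 1.42422514e+02] 0.0425774077252825
```

View pics/w3.png

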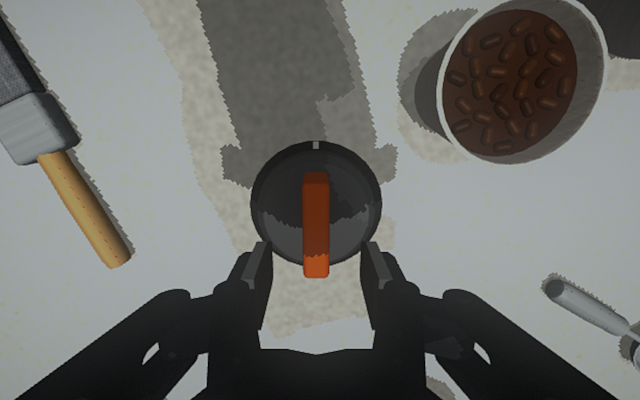

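The picture shows the wing centred between the fingers at column 316, running from (316,173) to (316,277).

```bash
python3 - <<'E'
from h import *
d=np.load("w3.npz"); st=dict(position=d["p"],tcp_rot=d["r"])
p=onplane("wrist",[(315.5,173),(316.5,277)],.072,st); print(p.mean(0),np.linalg.norm(p[0]-p[1]),yawof(p[0],p[1]))
E
```

```text
[ 0.49176599 -0.12844177  0.072     ] 0.06393750711647672 142.9302128629334
```

Emit:
servo_tool --commands '[0, 0, 0, 0, 0, -0.4, 0, 0, 0, 0, 0, 0, -0.4, 0, 0, 0, 0, 0, 0, -0.35, 0, 0, 0, 0, 0, 0, -0.2, 0, 0, 0, 0, 0, 0, -0.06, 0, 0, 0, 0, 0, 0, 0, 0]'

```text
time: 4.8
position: [0.495, -0.131, 0.0543]
tcp_rot: [180.0, 0.0, 142.4]
ft_force: [-0.0, -0.4, -0.2]
opening: 0.0427
```

Emit:
servo_tool --commands '[0, 0, 0, -0.03, 0.03, 0, 0.5, 0, 0, 0, 0, 0, 0, 1, 0, 0, 0, 0, 0, 0, 1, 0, 0, 0, 0, 0, 0, 1, 0, 0, 0, 0, 0, 0, 1, 0, 0, 0, 0, 0, 0, 1, 0, 0, 0, 0, 0, 0, 1, 0, 0, 0, 0, 0, 0.1, 1, 0, 0, 0, 0, 0, 0.3, 1, 0, 0, 0, 0, 0, 0.5, 1, 0, 0, 0, 0, 0, 0.5, 1, 0, 0, 0, 0, 0, 0, 1]'

```text
time: 6.0
position: [0.4948, -0.1302, 0.1127]
tcp_rot: [179.9, 0.2, 142.4]
ft_force: [-0.4, -0.5, -2.7]
opening: 0.0153
```

```bash
python3 - <<'E'
from h import *
import cv2,json
st=robot.sense(); im=robot.grab_frame("wrist"); cv2.imwrite("pics/w4.png",im[:,:,::-1])
print(st["position"],st["tcp_rot"],st["opening"],st["ft_force"],st["torque"]); np.savez("w4.npz",p=st["position"],r=st["tcp_rot"])
E
```

```text
[ 0.49476896 -0.13024464  0.11267414] [179.89167595   0.21589133 142.35225392] 0.015296694127723049 [-0.41811887 -0.47318686 -2.69541257] [-0.02282673 -0.06183026 -0.01664259]
```

View pics/w4.png

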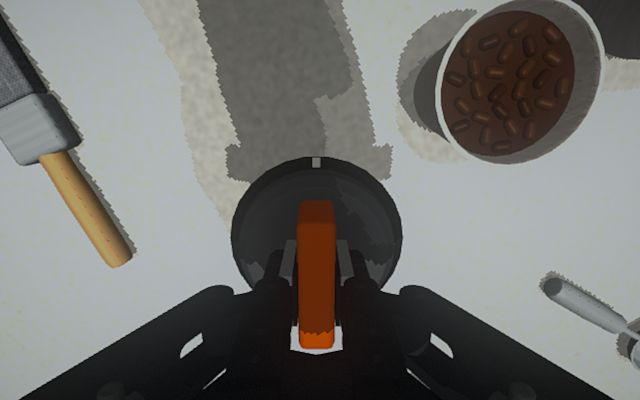

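Gripped, with the lid hanging level. Next I measure where the lid sits along the wing relative to the TCP, using the rim's top at (316,157), its sides at columns 231 and 402.5, and the wing ends at rows 200/228 and 349.

```bash
python3 - <<'E'
from h import *
import cv2
d=np.load("w4.npz"); st=dict(position=d["p"],tcp_rot=d["r"])
Rt=R.from_euler("xyz",st["tcp_rot"],degrees=True).as_matrix(); tx=Rt[:,0];ty=Rt[:,1]
z0=.0584
a=np.linspace(0,2*np.pi,721)[:,None]
for s in(-.003,0,.003):
    c=np.array([st["position"][0],st["position"][1],0])+s*tx
    o=[]
    for z in(.020,.024):
        q=proj("wrist",c+.048*(np.cos(a)*tx+np.sin(a)*ty)*[1,1,0]+[0,0,z0+z],st); o+=[q[:,1].min(),q[:,0].min(),q[:,0].max()]
    w=[proj("wrist",(c+e*tx)*[1,1,0]+[0,0,z0+zz],st)[0].round(1) for e,zz in((.03,.072),(-.03,.072),(.03,.04),(.046,.024))]
    print(s,np.round(o,1),w)
t=cv2.imread("pics/w4.png");cv2.imwrite("pics/c5.png",cv2.convertScaleAbs(cv2.resize(t[150:360,225:410],None,fx=2.8,fy=2.8,interpolation=cv2.INTER_CUBIC),alpha=2))
E
```

```text
-0.003 [157.8 232.1 401.9 159.1 230.2 403.8] [array([317.8, 227.2]), array([317.6, 354.7]), array([317.3, 202.1]), array([317.1, 163. ])]
0 [152.1 231.7 402.3 153.2 229.8 404.2] [array([317.8, 219.8]), array([317.6, 349.1]), array([317.3, 196.1]), array([317.1, 157.1])]
0.003 [146.3 231.3 402.7 147.3 229.4 404.6] [array([317.8, 212.4]), array([317.6, 343.4]), array([317.3, 190. ]), array([317.1, 151.3])]
```

View pics/c5.png

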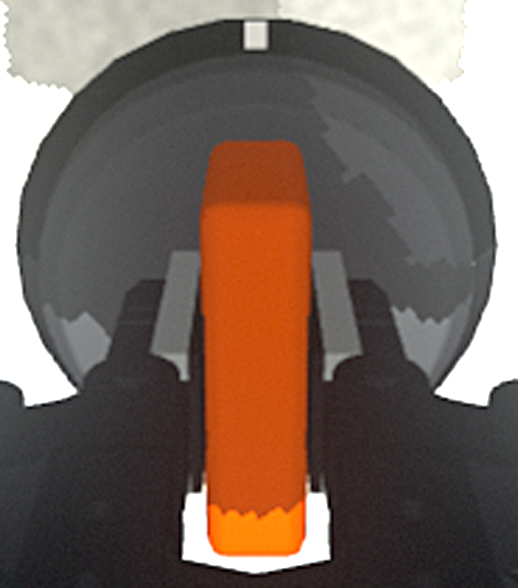

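Emit:
servo_tool --commands '[0, 0, 0, 0, 0, 0.5, 1, 0, 0, 0, 0, 0, 0.8, 1, 0, 0, 0, 0, 0, 0.8, 1, 0, 0, 0, 0, 0.3, 0.5, 1, 0, 0, 0.03, 0.02, 0.8, 0, 1, 0, 0, 0.03, 0.02, 0.9, 0, 1, 0, 0, 0.03, 0.02, 0.9, 0, 1, 0, 0, 0.03, 0.02, 0.9, 0, 1, 0, 0, 0.03, 0.02, 0.9, 0, 1, 0, 0, 0.03, 0.02, 0.9, 0, 1, 0, 0, 0.03, 0, 0.7, 0, 1, 0, 0, 0.01, 0, 0.3, 0, 1]'

```text
time: 7.25
position: [0.4975, 0.1374, 0.2131]
tcp_rot: [-180.0, -0.1, 152.5]
ft_force: [0.1, 0.0, -1.2]
opening: 0.0153
```

Emit:
servo_tool --commands '[0, 0, 0, 0, 0, 0, 1, 0, 0, 0, 0, 0, 0, 1]'

```text
time: 7.45
position: [0.4981, 0.1327, 0.2136]
tcp_rot: [-179.9, -0.0, 152.2]
ft_force: [0.7, -0.7, -2.3]
opening: 0.015
```

```bash
python3 - <<'E'
from h import *
import cv2,json
st=robot.sense(); 
for n in("wrist","scene"):
    im=robot.grab_frame(n); cv2.imwrite(f"pics/{n}5.png",im[:,:,::-1])
print(st["position"],st["tcp_rot"],st["opening"],st["ft_force"],st["torque"],st["q"]); np.savez("w5.npz",p=st["position"],r=st["tcp_rot"])
s=cv2.imread("pics/scene5.png")
cv2.imwrite("pics/c6.png",cv2.convertScaleAbs(cv2.resize(s[130:260,300:430],None,fx=4.5,fy=4.5,interpolation=cv2.INTER_CUBIC),alpha=1.6))
E
```

```text
[0.49810058 0.13271702 0.21356225] [-1.79923178e+02 -4.82946236e-03  1.52180797e+02] 0.015008739593170308 [ 0.68146008 -0.71642431 -2.2980724 ] [-0.05293471 -0.05765591  0.01778564] [-28.64404908  21.67900973  11.82395057 108.80316391  -5.59408044
  50.12929199  48.14278279]
```

View pics/wrist5.png

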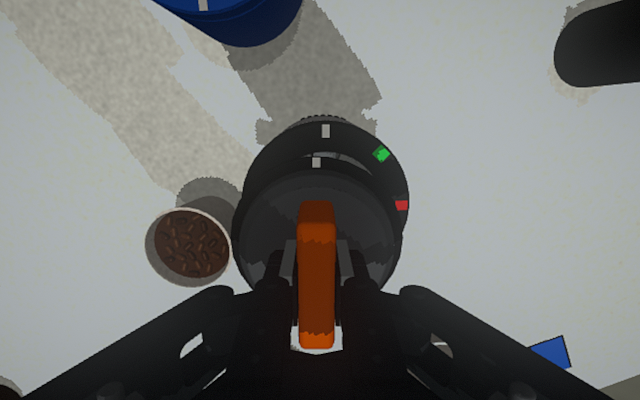

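View pics/c6.png

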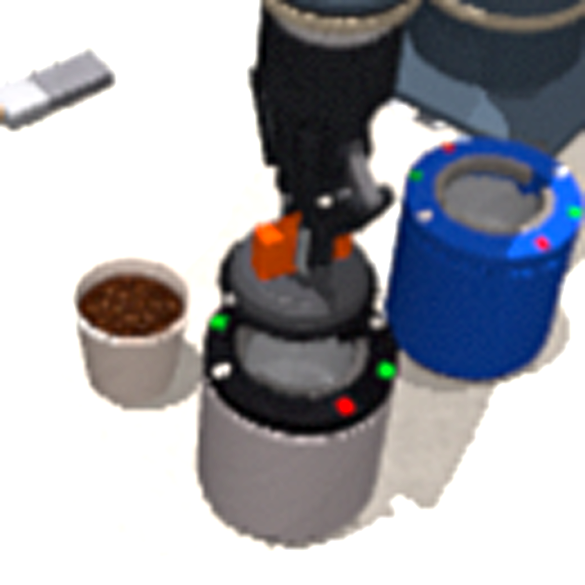

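Emit:
servo_tool --commands '[0, 0, 0, 0.02, 0.07, 0, 1, 0, 0, 0, 0.02, 0.07, -0.25, 1, 0, 0, 0, 0, 0, -0.25, 1, 0, 0, 0, 0, 0, 0, 1, 0, 0, 0, 0, 0, 0, 1]'

```text
time: 8.05
position: [0.4996, 0.1396, 0.1933]
tcp_rot: [-179.9, -0.0, 152.3]
ft_force: [0.5, 0.6, -1.4]
opening: 0.0149
```

```bash
python3 - <<'E'
from h import *
import cv2,json
st=robot.sense(); 
for n in("wrist",):
    im=robot.grab_frame(n); cv2.imwrite(f"pics/{n}6.png",im[:,:,::-1])
print(st["position"],st["tcp_rot"],st["opening"],st["ft_force"],st["torque"]); np.savez("w6.npz",p=st["position"],r=st["tcp_rot"])
s=cv2.imread("pics/wrist6.png")
cv2.imwrite("pics/c7.png",cv2.convertScaleAbs(cv2.resize(s[110:290,220:420],None,fx=3,fy=3,interpolation=cv2.INTER_CUBIC),alpha=1.8))
c=np.array([.4998,.1385,.13])
for d in(0,44,88): 
    a=np.radians(152.2-d); print(d,proj("wrist",c+.054*np.array([np.cos(a),np.sin(a),0]),st),proj("wrist",c-.054*np.array([np.cos(a),np.sin(a),0]),st))
E
```

```text
[0.49956837 0.13955452 0.19330561] [-1.79935532e+02 -4.59564978e-02  1.52252634e+02] 0.014925447639728372 [ 0.5276576   0.60657657 -1.36174687] [0.01086703 0.05086916 0.02488796]
0 [[315.88646205 136.65357008]] [[315.77915096 292.87473144]]
44 [[376.59316618 161.57400168]] [[261.20727983 273.53923875]]
88 [[398.76458954 217.90102549]] [[233.33727861 223.15875729]]
```

View pics/c7.png

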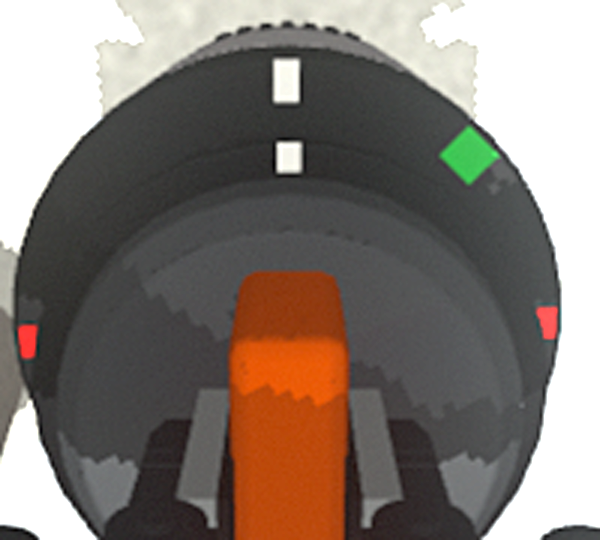

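The mill's white mark is at (315.2,136.5) and green at (376.5,161.5). The predictions were (315.9,136.7) and (376.6,161.6), so the pose agrees to about 0.5 mm and I lower the lid.

Emit:
servo_tool --commands '[0, 0, 0, 0, -0.02, -0.1, 1, 0, 0, 0, 0, 0, -0.1, 1, 0, 0, 0, 0, 0, -0.1, 1, 0, 0, 0, 0, 0, -0.1, 1, 0, 0, 0, 0, 0, 0, 1]'

```text
time: 8.6
position: [0.4996, 0.1389, 0.1773]
tcp_rot: [-180.0, -0.0, 152.3]
ft_force: [-0.2, -1.0, -2.0]
opening: 0.0147
```

Emit:
servo_tool --commands '[0, 0, 0, 0, 0, -0.08, 1, 0, 0, 0, 0, 0, -0.08, 1, 0, 0, 0, 0, 0, -0.08, 1, 0, 0, 0, 0, 0, -0.05, 1, 0, 0, 0, 0, 0, 0, 1]'

```text
time: 9.1
position: [0.4997, 0.1389, 0.1659]
tcp_rot: [-180.0, -0.0, 152.3]
ft_force: [-0.3, 0.7, -1.9]
opening: 0.0151
```

Emit:
servo_tool --commands '[0, 0, 0, 0, 0, -0.03, 1, 0, 0, 0, 0, 0, -0.03, 1, 0, 0, 0, 0, 0, 0, 1, 0, 0, 0, 0, 0, 0, 1]'

```text
time: 9.5
position: [0.5, 0.1391, 0.1646]
tcp_rot: [180.0, 0.0, 152.3]
ft_force: [-3.1, -0.5, 6.4]
opening: 0.0151
```

```bash
python3 - <<'E'
from h import *
import cv2
for n in("wrist","scene"):
    im=robot.grab_frame(n); cv2.imwrite(f"pics/{n}7.png",im[:,:,::-1])
s=cv2.imread("pics/wrist7.png");t=cv2.imread("pics/scene7.png")
a=cv2.convertScaleAbs(cv2.resize(s[110:290,220:420],(400,360),interpolation=cv2.INTER_CUBIC),alpha=1.8)
b=cv2.convertScaleAbs(cv2.resize(t[165:255,310:410],(400,360),interpolation=cv2.INTER_CUBIC),alpha=1.8)
cv2.imwrite("pics/c8.png",np.hstack([a,b]))
E
```

```text
(no output)
```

View pics/c8.png

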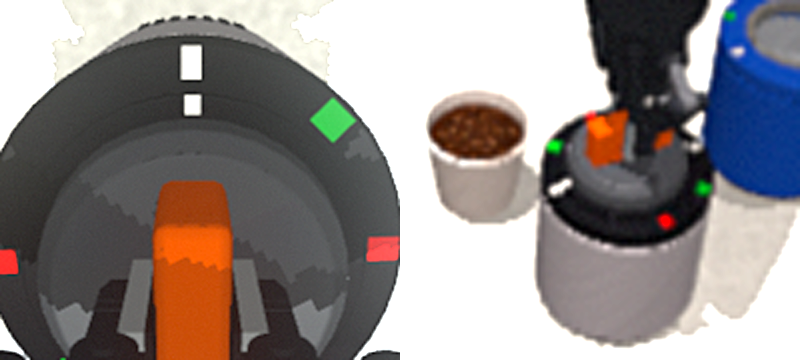

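The lid is flush on the deck and its rim mark lines up with the white mark. Next is the clockwise twist, half of it first.

Emit:
servo_tool --commands '[0, 0, -0.04, 0, 0, 0, 1, 0, 0, -0.08, 0, 0, 0, 1, 0, 0, -0.08, 0, 0, 0, 1, 0, 0, -0.08, 0, 0, 0, 1, 0, 0, -0.08, 0, 0, 0, 1, 0, 0, -0.08, 0, 0, 0, 1, 0, 0, -0.04, 0, 0, 0, 1, 0, 0, 0, 0, 0, 0, 1]'

```text
time: 10.4
position: [0.5004, 0.1391, 0.1646]
tcp_rot: [179.9, 0.0, 130.6]
ft_force: [-0.7, -0.4, 6.0]
opening: 0.0148
```

```bash
python3 -c "
from h import *
s=robot.sense();print(s['position'],s['tcp_rot'],s['ft_force'],s['torque'],s['q'])"
```

```text
[0.5004286  0.13905887 0.16456517] [1.79931128e+02 4.09517690e-02 1.30572182e+02] [-0.74811437 -0.41675432  6.03413943] [-0.30299692  0.36115887  0.0200897 ] [-32.57774177  25.99234971  17.10349277 112.04746858 -10.79763752
  43.3973159   31.33429742]
```

Emit:
servo_tool --commands '[0, 0, -0.04, 0, 0, 0, 1, 0, 0, -0.08, 0, 0, 0, 1, 0, 0, -0.08, 0, 0, 0, 1, 0, 0, -0.08, 0, 0, 0, 1, 0, 0, -0.08, 0, 0, 0, 1, 0, 0, -0.08, 0, 0, 0, 1, 0, 0, -0.04, 0, 0, 0, 1, 0, 0, -0.02, 0, 0, 0, 1, 0, 0, 0, 0, 0, 0, 1]'

```text
time: 11.3
position: [0.5, 0.1387, 0.1646]
tcp_rot: [180.0, 0.0, 108.1]
ft_force: [-2.4, -2.6, 8.7]
opening: 0.0151
```

```bash
python3 - <<'E'
from h import *
import cv2
s=robot.sense();print(s['position'],s['tcp_rot'],s['ft_force'],s['torque'])
for n in("wrist","scene"):
    im=robot.grab_frame(n); cv2.imwrite(f"pics/{n}8.png",im[:,:,::-1])
s=cv2.imread("pics/wrist8.png");t=cv2.imread("pics/scene8.png")
a=cv2.convertScaleAbs(cv2.resize(s[110:290,220:420],(400,360),interpolation=cv2.INTER_CUBIC),alpha=1.8)
b=cv2.convertScaleAbs(cv2.resize(t[165:255,310:410],(400,360),interpolation=cv2.INTER_CUBIC),alpha=1.8)
cv2.imwrite("pics/c9.png",np.hstack([a,b]))
E
```

```text
[0.50000969 0.13872161 0.16456639] [1.79970122e+02 1.23118830e-02 1.08109198e+02] [-2.39933121 -2.61759934  8.7156047 ] [-0.46321586  0.62784623  0.2216256 ]
```

View pics/c9.png

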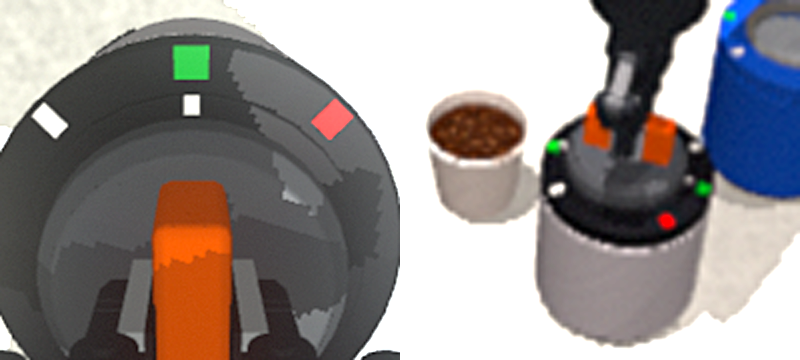

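The picture shows the lid's rim mark at crop (191,105), exactly in line with the green mark at (191,62). The lid is flush and its rim seam is unchanged. I let it settle briefly, check once more and hand in.

Emit:
servo_tool --commands '[0, 0, 0, 0, 0, 0, 1, 0, 0, 0, 0, 0, 0, 1, 0, 0, 0, 0, 0, 0, 1, 0, 0, 0, 0, 0, 0, 1]'

```text
time: 11.8
position: [0.5, 0.1387, 0.1646]
tcp_rot: [180.0, 0.0, 108.1]
ft_force: [-2.2, -1.3, 8.9]
opening: 0.0154
```

```bash
python3 -c "
from h import *
s=robot.sense();print(s['position'],s['tcp_rot'],s['torque'],s['opening'],s['joint_velocities'])
print(robot.close_job())"
```

```text
[0.5000263  0.13868614 0.16457258] [1.79968745e+02 4.91699203e-03 1.08127123e+02] [-0.49847218  0.69448842  0.1496977 ] 0.015391135519756469 [-0.05993397 -0.05374078 -0.00700328  0.0059762   0.01341785 -0.01804014
 -0.03208591]
the job is handed in; nothing more can be done
None
```

I gripped the lid by its orange wing, carried it over the middle cup and lowered it flush into the grey mill with its lugs in the slots. I then twisted it about 44° clockwise and handed the job in at 11.8 s, still gripping it.

- **Position at hand-in:** the last picture shows the lid's rim mark exactly in line with the green mark and the rim flush on the deck. The tool had turned from 152.3° to 108.1°.
- **Hold at hand-in:** the lid was held still with about 9 N upward force on the tool. The fingers read 15.4 mm open on the 16 mm wing, and the arm was not moving.
- **Bystanders:** the only one in the last close-up, the middle cup, looked unmoved. I did not look again at the rest of the table at the end.
- **Disagreements:** halfway through the twist the torque about the vertical read only 0.02 N m, less than the ring's spring should give. At the end it read 0.15 to 0.22 N m, as expected. The position estimates of the mill and lid from the different cameras differed by 1 to 3 mm, and the lid dropped in without snagging.

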